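# Break the stuck lid of a screw canister loose and take it off

### The arm

A 6-joint arm with a two-finger parallel gripper is mounted at the origin on a cart in front of the work surface, level with it; the furniture and walls round the work are solid. World frame = base frame: x ahead of the robot, y to its left, z up, the work surface at z = 0. Lengths are in mm, angles in rad, forces in N, time in s.
With the tool pointing down it reaches from about 350 to 775 mm from the base axis. Payload 7.3 kg.
Tool frame: the origin (TCP) lies midway between the tips of the shut fingers; the grasp point (between the pads) lies 19 mm behind it; z points along the fingers, y is the line along which they close (so a half turn about z gives the same grasp; the last joint's range is limited). The gripper opens to 92 mm and grips with 3 to 60 N. Pads are 19 mm wide; open, the fingers measure 130 mm over their backs; the gripper's body (75 mm by 190 mm) begins 47 mm behind the grasp point.
Start: joints at [-1.408, 0.342, 1.524, -0, 1.275, -0.146], TCP at [159.578, -500.18, 226.741] pointing down, gripper open.
Joint ranges: [-2.53, 2.53], [-0.77, 2.02], [0.04, 2.7], [-1, 4.14], [0.28, 2.66], [-3.11, 3.11]. Speed limits (rad/s): [2.57, 2.57, 3.14, 3.14, 3.14, 3.14].

### API

Orientations are given as [roll, pitch, yaw] about the fixed x, y, z axes, in that order (R = Rz(yaw) Ry(pitch) Rx(roll)).
In Python, from plant import get_obs, capture, camera_model, close_job, search_frame, regions_of, pinpoint gives the robot as it stands. The module is installed in compiled form; this text tells all that it offers.
- The arm moves only by the shell command python3 -m pendant 'ROWS'. ROWS is JSON, one flat list of numbers, 7 for each row, row after row: the shift along the tool's x, y, z in units of 30 mm (1.0 is 30 mm), then the turn, a rotation vector about the tool's x, y, z in units of 4 degrees (1.0 is 4 degrees), then the closure, from -1 (fully open) to 1 (shut), so that 0 is half open. In form: [dx, dy, dz, wx, wy, wz, gripper, dx, dy, dz, wx, wy, wz, gripper, ...]. A call has 1 to 12 rows; each row shifts and turns the commanded pose from where the row before left it, along the tool's axes as they then stand; what a row does not reach is not made up. A row lasts 1/10 s, in which the tool goes at most 50 mm and 8.59 degrees, less where a joint would pass 70% of its speed; a pose out of reach is approached as far as the arm can. A call with a number of a shift or a turn outside -1 to 1 is refused whole. A call with a gripper value outside its range is refused whole. The fingers move at their own pace and stop on an object; the grip force is fixed at half the most. Time passes only in rows, so rows that do not move let the fingers close. It gives the time, the measured TCP pose, the force, the opening and the grip force at its end, in the units of the state.
- get_obs(): the state, without advancing time (a new reading comes with each control period).
- capture(name): name is "scene" or "top"; returns the picture (420x560x3 uint8, red, green, blue); there is no depth.
- camera_model(name): a dict with "fov_y" (degrees; the focal length in pixels is half the picture's height over the tangent of half this angle, whatever the lens; pixels are square), "cx", "cy" (the principal point, pixels), "pose" (4x4, takes a point from camera to world coordinates). Camera axes: x right, y up, looking along -z (the intrinsics and any distortion apply to the point x, -y, -z); pixel columns grow to the right and rows downward; lengths in mm; the calibration is good to about 2 mm. A picture is of the moment at which its call begins. camera_model takes no time and is no camera call.
- close_job(): hands the job in; it is judged then, once.
Trained networks look in the newest picture that a camera, given by its name, has taken for a name from the list of things; names that differ only in an ending like _2 or _b are one class to them, and where a whole thing is asked for, a point or a joint stands for the part that bears it (a point fixed in the world has none). Each returns a list of dicts, best first, with "score" (0 to 1); they miss things now and then, are a little off and sometimes report something else, mostly with a low value. They report only what shows in the picture. A call takes as long as a camera call. They do not tell look-alikes from the thing itself.
- search_frame(camera, thing): "location" ([column, row] in pixels, amid what is visible of it).
- regions_of(camera, thing): "pixels" (420x560 bool, what is visible of it) and "location" ([column, row] in pixels, amid what is visible of it).
- pinpoint(camera, thing): "location" ([column, row] in pixels: a listed point, or the origin of a listed thing).
The state is a dict: "time": time; "joint_positions": joint angles; "dq": joint speeds; "tau": joint torques, N m; "tool_pos": TCP position; "tcp_rot": TCP orientation; "contact_force": force on the tool from outside, world axes, zero at the start; "moment": the same for the moment, N m; "grip_width": finger opening in mm; "finger_force": force on a finger pad.
Only numpy, scipy, OpenCV 4.12 (cv2) and the standard library are available. Lean on these libraries where they do the work, as an engineer would, in place of code of your own. Each camera call takes 0.05 s, during which the arm holds its last target. There are 200 camera calls.

### The job

The lid of the square canister in the wooden holder is stuck. Grip the lid, break it loose with a short hard twist anticlockwise (seen from above), spin it on, feeling for the place where it comes free, and lift it off there without pulling the canister up out of its holder, and stand it, top side up, in the middle of the cork mat; set it down, do not drop it. Leave the canister seated in the holder and do not disturb the foam block, the tape roll or the battery.

Things in the scene. Friction and masses are not known exactly. Their poses are not given: they have to be found in the camera images.
- lid: dark steel lid, 0.2 kg: round ribbed head 60 mm across, 20 mm thick; below it a stem 26 mm across, 19 mm long, with two lugs along its x axis (10 mm wide, 10 high, ends at 22.7 and -16.5 mm), in the neck while it is on. Origin: centre of the stem's flat foot, z up; the head spans 19 to 39 mm above it. Fastened, the origin is 78 mm above the canister's. Grip the head in any direction
- lid_top (a point): centre of the lid's upper face, 39 mm above the lid's origin. After a few degrees of play the lid is stuck up to 35 to 50 degrees of anticlockwise turn (takes 0.5 to 1.2 N m: grip with 60 N or more), then turns easily (under 0.25 N m); it does not rise as it turns and stays where it is when let go. Turned clockwise at the start it meets a stop
- lid_mark (a point): point at the edge of the lid's upper face, 30 mm from the centre on the lid's x axis; a small bright bar points to it. The lid is free to lift only in a window 12 to 15 degrees wide, centred 55 to 130 degrees from the start (hidden, varies); 20 degrees past its centre is an end stop (torque over 0.3 N m). Elsewhere ledges in the neck hold the lugs: it lifts 1 to 2 mm, then pulls the canister up
- canister: grey plastic canister, 70 x 70 mm square and 70 mm high, with a round neck 55 mm across up to 97 mm, its rim under the lid's head; full of screws, 0.85 kg, loose in the holder with about 1.5 mm of play all round. Origin at the centre of its underside, z up; at the start its x axis and the lid's agree within 0.05 rad
- holder: plywood block, 105 x 105 mm and 48 mm high, fixed to the table, with a square pocket 73 x 73 mm and 40 mm deep, in which the canister stands and which keeps it from turning. Origin at the centre of the underside; the pocket's floor is 8 mm above it
- mat: square cork mat, 120 x 120 mm and 5 mm thick, fixed to the table. Origin at the centre of its underside
- foam_block: block of white foam, 48 x 72 x 67 mm, standing behind the work; origin at the centre of its underside; leave alone
- masking_tape: roll of black tape lying flat, 62 mm across and 19 mm high; origin at the centre of its underside; leave alone
- battery: battery standing on end, 15 mm across and 50 mm high; origin at the centre of its underside; leave alone
There are look-alikes about, which are no part of the job. Of the things shaped like the lid, the steel one is meant.

How it is judged:
By the outcome, as a careful person would: the job done as asked, in the order asked, and still so for the second after the job is handed in, with the robot touching nothing.
It also fails if it takes over 72 s, if anything falls off the work surface, if the arm or the gripper's body presses on something with over 40 N, if the wrist force passes 120 N, or if a joint passes its speed limit or range.

## Working session

There is one attempt and no reset: what is moved stays moved. The work goes in short steps, Python scripts to look and compute and a shell command to move; the robot and the scene stay as the last step left them, time stands still between calls to the robot, and variables do not carry over. Pictures are saved under pics/ and viewed, at most 10 in all, crops included, and the job is handed in when it is done.

```bash
mkdir -p pics
python3 - <<'E'
from plant import *
import cv2,numpy as np
for n in("scene","top"):
    im=capture(n); cv2.imwrite(f"pics/{n}0.png",im[:,:,::-1]); m=camera_model(n); print(n,{k:(np.round(v,3).tolist() if k=="pose" else v) for k,v in m.items()})
    for t in("lid","lid_top","lid_mark","canister","holder","mat","foam_block","masking_tape","battery"):
        print(t,[(np.round(d["location"]).tolist(),round(d["score"],2)) for d in pinpoint(n,t)[:4]])
o=get_obs();print(o)
E
```

```text
scene {'fov_y': 47.384663243656505, 'cx': 278.7605044917104, 'cy': 205.83110636229233, 'pose': [[-0.777, 0.26, -0.574, 66.357], [-0.63, -0.295, 0.719, 873.656], [0.018, 0.919, 0.393, 471.435], [0.0, 0.0, 0.0, 1.0]]}
lid [([300.0, 236.0], 0.94), ([198.0, 225.0], 0.75), ([227.0, 272.0], 0.74), ([392.0, 278.0], 0.72)]
lid_top [([395.0, 262.0], 0.92), ([198.0, 212.0], 0.9), ([220.0, 252.0], 0.77), ([249.0, 290.0], 0.62)]
lid_mark [([206.0, 206.0], 0.83), ([383.0, 268.0], 0.77), ([239.0, 251.0], 0.77), ([258.0, 297.0], 0.59)]
canister [([305.0, 270.0], 0.78)]
holder [([303.0, 275.0], 0.95)]
mat [([331.0, 243.0], 0.9)]
foam_block [([291.0, 216.0], 0.64)]
masking_tape [([228.0, 243.0], 0.6), ([191.0, 259.0], 0.26)]
battery [([187.0, 259.0], 0.76)]
top {'fov_y': 49.38188553508924, 'cx': 276.15415593759406, 'cy': 214.91728524567944, 'pose': [[0.021, 0.982, -0.188, 446.707], [-1.0, 0.017, -0.019, 208.774], [-0.015, 0.188, 0.982, 1013.063], [0.0, 0.0, 0.0, 1.0]]}
lid [([269.0, 270.0], 0.97), ([309.0, 336.0], 0.92), ([205.0, 263.0], 0.83), ([234.0, 215.0], 0.72)]
lid_top [([312.0, 338.0], 0.89),
[... 416 characters left out ...]
1.0, 'joint_positions': array([-1.40797811e+00,  3.42000960e-01,  1.52408654e+00,  1.61386401e-06,
        1.27537517e+00, -1.45991990e-01]), 'dq': array([ 1.01612479e-03, -3.00505367e-04,  5.54119427e-04, -3.17076273e-05,
        1.45596892e-03, -4.70662457e-05]), 'tau': array([-2.35467676e-03, -4.31143105e+01, -2.44485658e+01,  7.17493985e-02,
        4.82858880e-02, -8.26514281e-06]), 'tool_pos': array([ 159.59191695, -500.1901729 ,  226.74471561]), 'tcp_rot': array([3.14146383e+00, 1.73809259e-05, 3.08809736e-01]), 'contact_force': array([-0.16981476,  0.693371  , -0.14532113]), 'moment': array([-0.07826085, -0.00736378, -0.02352463]), 'finger_force': 0.0, 'grip_width': 91.9256722836027}
```

View pics/scene0.png

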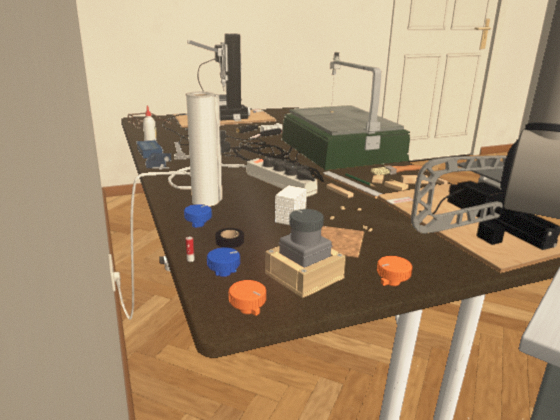

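View pics/top0.png

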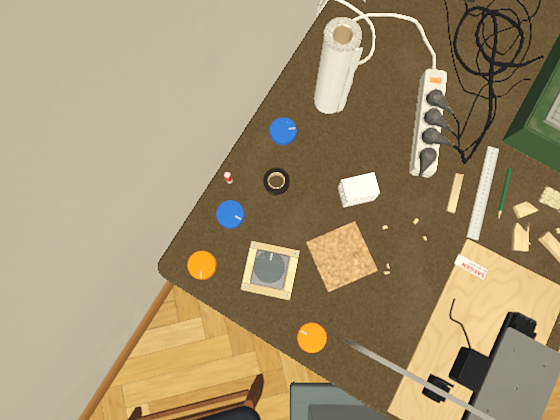

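The scene shows five lid-shaped things. In the top view they are blue at (283,131) and (230,214), orange at (202,265) and (312,338), and dark steel at (269,268), which sits on the canister in the wooden holder at scene (306,225). The steel one is my choice, and the mat is at top (342,256). Next I check it in a close crop and locate it.

```bash
cat > h.py <<'E'
from plant import *
import cv2,numpy as np
def ray(cam,px):
    m=camera_model(cam);f=210/np.tan(np.radians(m["fov_y"]/2));P=np.array(m["pose"])
    d=P[:3,:3]@np.array([(px[0]-m["cx"])/f,-(px[1]-m["cy"])/f,-1]);return P[:3,3],d
def atz(cam,px,z):
    o,d=ray(cam,px);return o+d*(z-o[2])/d[2]
def tri(p1,p2):
    A=[];b=[]
    for c,p in(("scene",p1),("top",p2)):
        o,d=ray(c,p);d/=np.linalg.norm(d);M=np.eye(3)-np.outer(d,d);A.append(M);b.append(M@o)
    return np.linalg.lstsq(np.vstack(A),np.hstack(b),rcond=None)[0]
def best(cam,thing,near,fn=pinpoint):
    r=[d for d in fn(cam,thing) if np.hypot(*(np.array(d["location"])-near))<30]
    return r[0] if r else None
E
python3 - <<'E'
from h import *
np.set_printoptions(precision=1,suppress=True)
t=capture("top");s=capture("scene")
c1=cv2.resize(t[225:310,225:390],None,fx=4.5,fy=4.5,interpolation=2);c2=cv2.resize(s[200:300,250:380],None,fx=4,fy=4,interpolation=2)
cv2.imwrite("pics/c1.png",c1[:,:,::-1]);
def L(cam,th,near):
    d=best(cam,th,near);return None if d is None else np.array(d["location"])
for th,z,nt,ns in(("lid_top",125,(269,268),(306,215)),("lid_mark",125,(272,254),(306,215)),("lid",86,(269,270),(300,236)),("canister",8,(270,272),(305,270)),("holder",0,(270,272),(303,275)),("mat",0,(343,255),(331,243)),("foam_block",0,(354,192),(291,216)),("masking_tape",0,(280,186),(228,243)),("battery",0,(233,178),(187,259))):
    a=L("top",th,nt);b=L("scene",th,ns)
    print(th,a,b,"top",None if a is None else atz("top",a,z),"scene",None if b is None else atz("scene",b,z),"tri",None if a is None or b is None else tri(b,a))
for cam,th,n in(("top","lid",(269,268)),("scene","lid",(306,225)),("top","mat",(343,255)),("scene","mat",(338,240))):
    d=best(cam,th,n,regions_of)
    if d:
        m=d["pixels"].astype(np.uint8);ys,xs=np.nonzero(m);print(cam,th,m.sum(),xs.min(),xs.max(),ys.min(),ys.max(),xs.mean(),ys.mean())
        cs,_=cv2.findContours(m,0,1);c=max(cs,key=cv2.contourArea)
        print(cv2.minEnclosingCircle(c),cv2.minAreaRect(c))
        if th=="mat" : 
            bx=cv2.boxPoints(cv2.minAreaRect(c));print(np.array([atz(cam,p,5) for p in bx]))
        if th=="lid" and cam=="top":
            print(atz(cam,cv2.minEnclosingCircle(c)[0],125), atz(cam,(xs.mean(),ys.mean()),122))
E
```

```text
lid_top [269.1 268.2] [305.6 214.5] top [511.2 237.5 125. ] scene [511.9 239.  125. ] tri [511.9 237.9 124.5]
lid_mark [271.1 246.6] [298.4 206.6] top [553.4 234.6 125. ] scene [542.8 219.1 125. ] tri [545.6 229.8 129.2]
lid [268.5 268.7] [304.3 231.8] top [513.1 240.   86. ] scene [518.4 231.6  86. ] tri [512.7 239.8  90.9]
canister [268.5 268.8] [302.3 271. ] top [518.4 242.6   8. ] scene [514.4 238.1   8. ] tri [515.9 241.    9.2]
holder None [304.6 274.9] top None scene [510.5 235.7   0. ] tri None
mat [344.4 251.7] [331.8 239.7] top [560.   75.3   0. ] scene [551.5  80.3   0. ] tri [558.5  73.4  -4.7]
foam_block [355.4 189.3] [292.  214.9] top [703.   49.2   0. ] scene [695.9  33.6   0. ] tri [695.4  46.3   5.8]
masking_tape [277.6 185.7] [227.6 241.9] top [708.5 226.5   0. ] scene [713.5 234.8   0. ] tri [712.9 229.3  -2.9]
battery [233.5 173.8] [187.7 258.2] top [735.1 328.6   0. ] scene [723.8 336.3   0. ] tri [735.9 328.4  -7.4]
top lid 777 254 284 251 282 269.04633204633205 266.4517374517375
((269.1880798339844, 266.4036560058594), 15.868412971496582) ((269.0, 266.5), (31.0, 30.0), 90.0)
[514.7 237.4 125. ] [514.8 237.8 122. ]
scene lid 672 289 323 209 231 305.7455357142857 219.67857142857142
((305.8823547363281, 219.5), 17.471899032592773) ((306.0, 220.0), (22.0, 34.0), 90.0)
top mat 2914 308 376 221 290 341.65820178448865 255.54461221688402
((341.78570556640625, 255.52040100097656), 36.77396774291992) ((341.5807189941406, 255.44970703125), (54.841251373291016, 53.81869888305664), 66.19405364990234)
[[581.2 161.1   5. ]
 [632.2  51.5   5. ]
 [521.4   4.4   5. ]
 [472.3 112.1   5. ]]
scene mat 896 321 363 226 256 343.52120535714283 239.60491071428572
((341.0035095214844, 238.87063598632812), 22.76651954650879) ((340.6182556152344, 241.20883178710938), (42.29452896118164, 26.937963485717773), 7.352379322052002)
[[537.9 152.8   5. ]
 [604.3  43.4   5. ]
 [517.7   4.8   5. ]
 [461.6 116.3   5. ]]
```

View pics/c1.png

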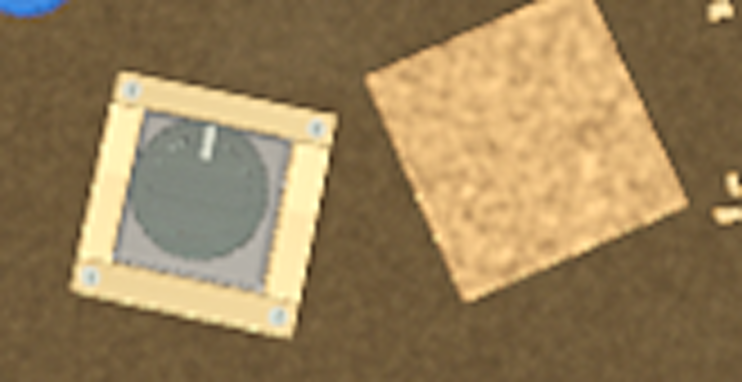

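The crop confirms the dark steel lid on the canister, centred at top (269.3,267) with its bright bar pointing to (271,253). Its position is about (513.5,238), and the mat is about (551.5,82). I move above the lid now.

```bash
python3 -m pendant '[1,-0.5,0,0,0,0,-1, 1,-0.5,0,0,0,0,-1, 1,-0.5,0,0,0,0,-1, 1,-0.5,0,0,0,0,-1, 1,-0.5,0,0,0,0,-1, 1,-0.5,0,0,0,0,-1, 1,-0.5,0,0,0,0,-1, 1,-0.5,0,0,0,0,-1, 1,-0.5,0,0,0,0,-1, 1,-0.5,0,0,0,0,-1]' && python3 -m pendant '[0.58,-1,0,0,0,0,-1, 0.58,-1,0,0,0,0,-1, 0.58,-1,0,0,0,0,-1, 0.58,-1,0,0,0,0,-1, 0.58,-1,0,0,0,0,-1, 0.58,-1,0,0,0,0,-1, 0.58,-1,0,0,0,0,-1, 0.58,-1,0,0,0,0,-1, 0.58,-1,0,0,0,0,-1, 0.58,-1,0,0,0,0,-1, 0.58,-1,0,0,0,0,-1, 0.58,-1,0,0,0,0,-1]' && python3 -m pendant '[0.58,-1,0,0,0,0,-1, 0.58,-1,0,0,0,0,-1, 0.58,-0.83,0,0,0,0,-1, 0,0,0,0,0,1,-1, 0,0,0,0,0,1,-1, 0,0,0,0,0,1,-1, 0,0,0,0,0,1,-1, 0,0,0,0,0,1,-1, 0,0,0,0,0,1,-1, 0,0,0,0,0,1,-1, 0,0,0,0,0,1,-1, 0,0,0,0,0,1,-1]' && python3 -m pendant '[0,0,0,0,0,1,-1, 0,0,0,0,0,1,-1, 0,0,0,0,0,1,-1, 0,0,0,0,0,1,-1, 0,0,0,0,0,1,-1, 0,0,0,0,0,0,-1]'
```

```text
time: 3.2
tool_pos: [400.7, -265.0, 226.9]
tcp_rot: [3.141, -0.0, 0.309]
contact_force: [-0.4, -0.7, -0.3]
grip_width: 91.8
finger_force: 0.0
time: 4.4
tool_pos: [489.5, 141.8, 226.8]
tcp_rot: [3.141, -0.0, 0.309]
contact_force: [1.0, -0.3, -0.2]
grip_width: 91.3
finger_force: 0.0
time: 5.6
tool_pos: [513.2, 237.1, 226.6]
tcp_rot: [3.141, 0.0, -0.322]
contact_force: [-0.5, 0.1, 0.5]
grip_width: 92.1
finger_force: 0.0
time: 6.2
tool_pos: [513.2, 237.1, 226.6]
tcp_rot: [3.141, -0.0, -0.669]
contact_force: [0.1, -0.2, -0.1]
grip_width: 92.1
finger_force: 0.0
```

```bash
python3 -m pendant '[0,0,1,0,0,0,-1, 0,0,1,0,0,0,-1, 0,0,1,0,0,0,-1, 0,0,0.7,0,0,0,-1, 0,0,0.6,0,0,0,-1, 0,0,0,0,0,0,-1]' && python3 -m pendant '[0,0,0,0,0,0,0, 0,0,0,0,0,0,0.3, 0,0,0,0,0,0,0.6, 0,0,0,0,0,0,1, 0,0,0,0,0,0,1, 0,0,0,0,0,0,1, 0,0,0,0,0,0,1, 0,0,0,0,0,0,1, 0,0,0,0,0,0,1, 0,0,0,0,0,0,1]'; python3 -c "
from plant import*;o=get_obs();print(o['moment'],o['joint_positions'])"
```

```text
time: 6.8
tool_pos: [511.7, 236.5, 95.2]
tcp_rot: [3.137, 0.003, -0.667]
contact_force: [0.2, -0.1, -0.1]
grip_width: 91.9
finger_force: 0.0
time: 7.8
tool_pos: [513.5, 237.2, 98.3]
tcp_rot: [-3.141, -0.001, -0.668]
contact_force: [-1.2, -0.3, 5.2]
grip_width: 59.4
finger_force: 30.0
[-0.01022081  0.17124494  0.02830881] [ 2.97214201e-01  5.44186602e-01  1.58177811e+00 -1.11595637e-04
  1.01469684e+00  2.53656901e+00]
```

```bash
for i in 1; do python3 -m pendant '[0,0,0,0,0,-1,1, 0,0,0,0,0,-1,1, 0,0,0,0,0,-1,1]'; done; python3 -c "
from plant import*;o=get_obs();print(o['moment'],o['contact_force'])"
python3 -m pendant '[0,0,0,0,0,-1,1, 0,0,0,0,0,-1,1, 0,0,0,0,0,-1,1]';python3 - <<'E'
from h import *
o=get_obs();print(o['moment'])
s=[]
for c,n,sl in(("top",(272,254),np.s_[245:290,245:295]),("scene",(306,215),np.s_[195:245,280:335])):
    im=capture(c);s.append(cv2.resize(im[sl],(400,400),interpolation=2));d=best(c,"lid_mark",n);print(d)
cv2.imwrite("pics/c3.png",np.hstack(s)[:,:,::-1])
E
```

```text
time: 8.1
tool_pos: [513.5, 236.8, 98.3]
tcp_rot: [-3.141, -0.001, -0.458]
contact_force: [1.0, -2.2, 4.4]
grip_width: 59.2
finger_force: 30.0
[-0.21502009 -0.22950108 -1.05593905] [ 0.96797155 -2.24171659  4.37843117]
time: 8.4
tool_pos: [514.3, 235.2, 98.4]
tcp_rot: [3.139, -0.002, -0.248]
contact_force: [-0.4, -9.9, 8.6]
grip_width: 59.4
finger_force: 30.0
[-1.6899281   0.01438104 -1.13108253]
{'location': [270.5, 270.3], 'score': 0.75}
{'location': [289.1, 207.4], 'score': 0.85}
```

View pics/c3.png

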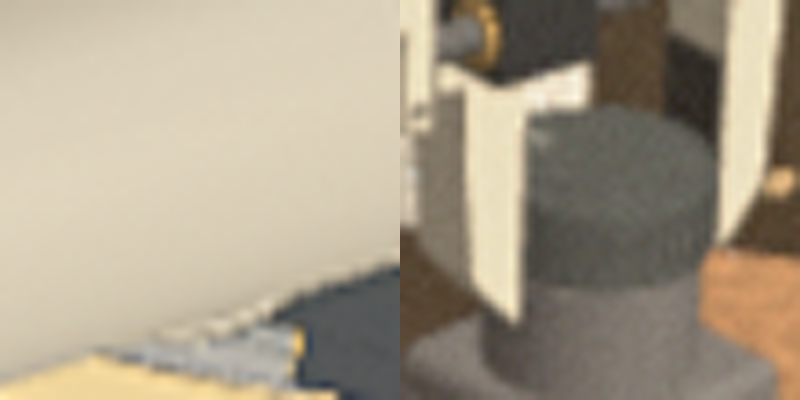

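Run:
```python
from h import *
c=atz("scene",(305.6,214.5),125)
for p in((298.4,206.6),(299,211),(289.1,207.4),(297.5,212)):
    d=atz("scene",p,125)-c;print(p,d[:2],np.degrees(np.arctan2(d[1],d[0])),np.hypot(*d[:2]))
for a in range(-20,180,20):
    w=c+30*np.array([np.cos(np.radians(a)),np.sin(np.radians(a)),0]);m=camera_model("scene");P=np.array(m["pose"]);q=P[:3,:3].T@(w-P[:3,3]);f=210/np.tan(np.radians(m["fov_y"]/2));print(a,m["cx"]-f*q[0]/q[2],m["cy"]+f*q[1]/q[2])
```

```text
(298.4, 206.6) [ 30.93137904 -19.97338145] -32.85162494364264 36.819643881218965
(299, 211) [18.04169469 -4.59569562] -14.290830899776903 18.61781849901147
(289.1, 207.4) [41.49431396 -5.7040739 ] -7.827187002768691 41.88453831733157
(297.5, 212) [17.39349303  0.75230767] 2.4766276304547654 17.40975492708896
-20 296.40156564653364 208.57245895550727
0 292.17804609487865 210.0057720509384
20 289.4840720216486 212.0002578619127
40 288.6785817034224 214.3385929972593
60 289.9204389159611 216.74928564767433
80 293.1213677656707 218.93377485570167
100 297.92668392838925 220.60530895972875
120 303.74119620270244 221.53438067637651
140 309.80730507233443 221.5902443312655
160 315.3240239445329 220.76623497368635
```

```bash
for k in 1; do python3 -m pendant '[0,0,0,0,0,-1,1, 0,0,0,0,0,-1,1, 0,0,0,0,0,-1,1]';python3 -c "
from plant import*;o=get_obs();print(o['moment'],o['contact_force'])";python3 -m pendant '[0,0,0,0,0,-1,1, 0,0,0,0,0,-1,1, 0,0,0,0,0,0,1]'; done;python3 - <<'E'
from h import *
o=get_obs();print(o['moment'])
im=capture("scene")[195:245,280:335]
cv2.imwrite("pics/c4.png",cv2.resize(im,(550,500),interpolation=2)[:,:,::-1])
print([(d["location"],d["score"]) for d in pinpoint("scene","lid_mark")])
E
```

```text
time: 8.9
tool_pos: [512.5, 235.3, 98.0]
tcp_rot: [3.139, 0.002, -0.04]
contact_force: [-3.3, -8.2, 7.1]
grip_width: 59.3
finger_force: 30.0
[-1.38957129  0.5289168  -1.23893515] [-3.3304117  -8.18964684  7.05594867]
time: 9.2
tool_pos: [512.8, 235.3, 97.8]
tcp_rot: [3.139, 0.002, 0.1]
contact_force: [-2.9, -7.5, 6.1]
grip_width: 59.2
finger_force: 30.0
[-1.31116363  0.35961752 -0.4121945 ]
[([203.5, 205.4], 0.79), ([239.0, 251.7], 0.73), ([384.5, 268.4], 0.7), ([260.9, 295.5], 0.69), ([306.9, 268.5], 0.39)]
```

View pics/c4.png

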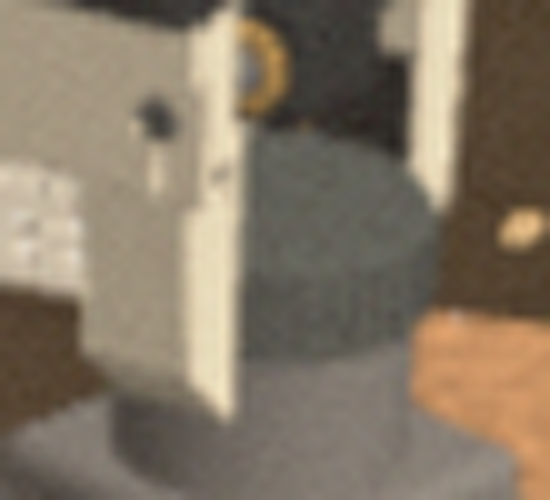

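```bash
python3 -m pendant '[0,0,0,0,0,-0.7,1, 0,0,0,0,0,-0.7,1]';python3 -c "
from plant import*;o=get_obs();print(o['moment'],o['contact_force'])";python3 -m pendant '[0,0,0,0,0,-0.5,1]'; python3 -c "
from plant import*;o=get_obs();print(o['moment'],o['contact_force'])"
```

```text
time: 9.5
tool_pos: [513.3, 235.2, 97.8]
tcp_rot: [3.139, 0.001, 0.197]
contact_force: [-2.4, -8.5, 7.1]
grip_width: 59.8
finger_force: 30.0
[-1.36360945  0.20550112 -1.00653516] [-2.3693575  -8.51940622  7.09837197]
time: 9.6
tool_pos: [512.9, 235.5, 98.1]
tcp_rot: [3.14, 0.002, 0.232]
contact_force: [-4.1, -5.8, 8.1]
grip_width: 59.5
finger_force: 30.0
[-1.0511338   0.35772675 -0.438262  ] [-4.09298083 -5.79267841  8.10758794]
```

```bash
python3 -m pendant '[0,0,0,0,0,0,-1, 0,0,0,0,0,0,-1, 0,0,0,0,0,0,-1, 0,0,0,0,0,0,-1]';python3 - <<'E'
from h import *
o=get_obs();print(o['moment'])
im=capture("scene")[195:245,275:335]
cv2.imwrite("pics/c5.png",cv2.resize(im,(720,600),interpolation=2)[:,:,::-1])
print([(d["location"],d["score"]) for d in pinpoint("scene","lid_mark")])
E
```

```text
time: 10.0
tool_pos: [513.2, 237.2, 97.5]
tcp_rot: [-3.142, 0.0, 0.232]
contact_force: [-0.2, -0.4, -0.4]
grip_width: 86.8
finger_force: 0.0
[0.01688374 0.00203821 0.00039657]
[([205.2, 205.0], 0.96), ([238.5, 254.5], 0.89), ([291.7, 210.2], 0.79), ([385.6, 269.2], 0.69), ([260.6, 296.6], 0.63)]
```

View pics/c5.png

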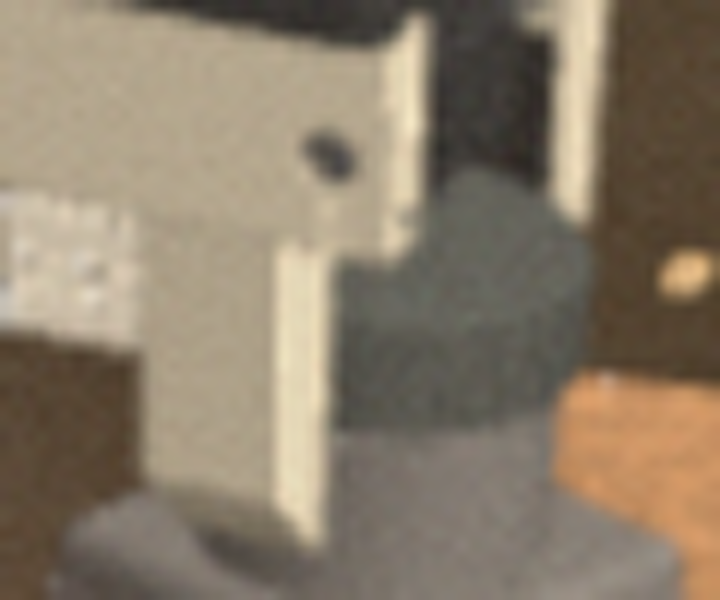

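```bash
python3 -m pendant '[0,0,-1,0,0,0,-1, 0,0,-1,0,0,0,-1, 0,0,0,0,0,0,-1]';python3 - <<'E'
from h import *
im=capture("scene")[195:245,275:335]
cv2.imwrite("pics/c6.png",cv2.resize(im,(720,600),interpolation=2)[:,:,::-1])
print([(d["location"],d["score"]) for d in pinpoint("scene","lid_mark")])
E
```

```text
time: 10.4
tool_pos: [515.5, 237.9, 161.7]
tcp_rot: [-3.141, -0.008, 0.232]
contact_force: [0.3, 0.7, 0.5]
grip_width: 91.8
finger_force: 0.0
[([294.1, 206.5], 0.92), ([205.8, 204.4], 0.92), ([384.4, 267.6], 0.91), ([261.1, 299.5], 0.75), ([239.9, 251.9], 0.58)]
```

View pics/c6.png

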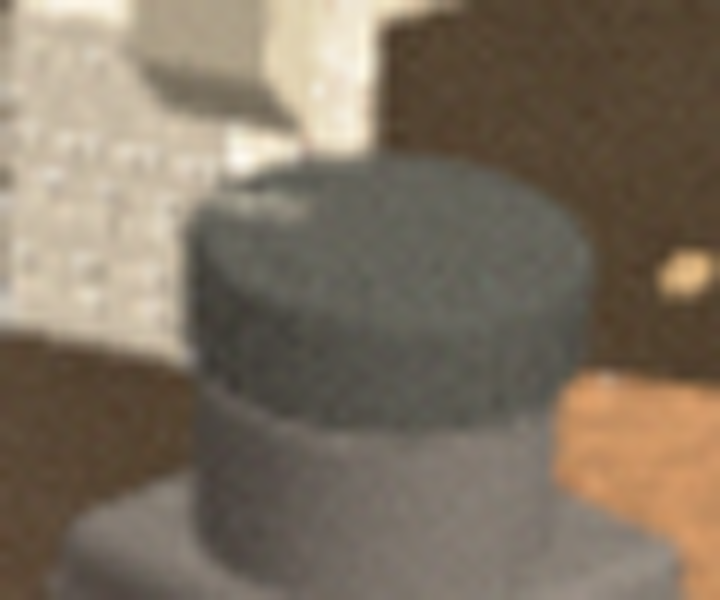

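The mark now sits at scene (293,212), which is about +12°. The lid has turned only about 20° of the 51° I commanded, so the pads slip near 1.1 N m. I regrip and give it a longer fast twist.

```bash
python3 -m pendant '[0,0,1,0,0,0,-1, 0,0,1,0,0,0,-1, 0,0,0,0,0,0,0, 0,0,0,0,0,0,0.5, 0,0,0,0,0,0,1, 0,0,0,0,0,0,1, 0,0,0,0,0,0,1, 0,0,0,0,0,0,1, 0,0,0,0,0,0,1, 0,0,0,0,0,0,1]'; python3 -m pendant '[0,0,0,0,0,-1,1, 0,0,0,0,0,-1,1, 0,0,0,0,0,-1,1, 0,0,0,0,0,-1,1, 0,0,0,0,0,-1,1]';python3 -c "
from plant import*;o=get_obs();print(o['moment'])"; python3 -m pendant '[0,0,0,0,0,-1,1, 0,0,0,0,0,-1,1, 0,0,0,0,0,-1,1]';python3 -c "
from plant import*;o=get_obs();print(o['moment'])"
```

```text
time: 11.5
tool_pos: [513.9, 236.2, 98.9]
tcp_rot: [3.14, -0.002, 0.232]
contact_force: [-0.1, -4.8, 4.4]
grip_width: 59.4
finger_force: 30.0
time: 12.0
tool_pos: [513.9, 236.3, 99.0]
tcp_rot: [3.14, -0.001, 0.583]
contact_force: [-2.2, -4.8, 5.0]
grip_width: 59.4
finger_force: 30.0
[-0.87526903  0.14153287 -0.32828225]
time: 12.3
tool_pos: [513.7, 236.2, 99.0]
tcp_rot: [3.14, -0.0, 0.793]
contact_force: [-2.4, -5.9, 5.9]
grip_width: 59.1
finger_force: 30.0
[-0.99403745  0.03620089 -0.2664898 ]
```

Torque has dropped to about 0.3 N m, so the lid is loose. I spin on in small steps and feel for the stop.

```bash
M(){ python3 -c "
from plant import*;o=get_obs();print(o['time'],round(o['tcp_rot'][2],3),o['moment'].round(2),o['contact_force'].round(1),o['grip_width'].round(1))"; }
python3 -m pendant '[0,0,0,0,0,-0.75,1, 0,0,0,0,0,-0.75,1]'>/dev/null; M
python3 -m pendant '[0,0,0,0,0,-0.75,1, 0,0,0,0,0,-0.75,1]'>/dev/null; M
python3 -m pendant '[0,0,0,0,0,-0.75,1, 0,0,0,0,0,-0.75,1]'>/dev/null; M
python3 -m pendant '[0,0,0,0,0,-0.75,1, 0,0,0,0,0,-0.75,1]'>/dev/null; M
```

```text
Traceback (most recent call last):
AttributeError: 'float' object has no attribute 'round'
Traceback (most recent call last):
AttributeError: 'float' object has no attribute 'round'
Traceback (most recent call last):
AttributeError: 'float' object has no attribute 'round'
Traceback (most recent call last):
AttributeError: 'float' object has no attribute 'round'
```

```bash
cat > m.py <<'E'
from plant import*
o=get_obs();print(round(o['time'],1),o['tool_pos'].round(1),round(o['tcp_rot'][2],3),o['moment'].round(2),o['contact_force'].round(1),round(o['grip_width'],1))
E
python3 m.py
python3 -m pendant '[0,0,0,0,0,-0.75,1]'>/dev/null; python3 m.py
python3 -m pendant '[0,0,0,0,0,-0.75,1]'>/dev/null; python3 m.py
```

```text
13.1 [513.4 237.8  98.6] 1.211 [ 0.21  0.2  -0.1 ] [-1.   1.6  2.3] 59.6
13.2 [513.3 237.8  98.6] 1.264 [ 0.19  0.2  -0.04] [-0.8  2.   2.2] 59.5
13.3 [513.3 237.8  98.6] 1.316 [ 0.16  0.29 -0.03] [-1.3  1.4  2.5] 59.2
```

```bash
python3 -m pendant '[0,0,0,0,0,-0.75,1, 0,0,0,0,0,-0.75,1]'>/dev/null; python3 m.py
python3 -m pendant '[0,0,0,0,0,-0.75,1, 0,0,0,0,0,-0.75,1]'>/dev/null; python3 m.py
python3 -m pendant '[0,0,0,0,0,-0.75,1, 0,0,0,0,0,-0.75,1]'>/dev/null; python3 m.py
```

```text
13.5 [513.2 237.7  98.6] 1.421 [ 0.14  0.21 -0.08] [-1.3  1.4  1.7] 59.7
13.7 [513.2 237.7  98.6] 1.526 [ 0.06  0.26 -0.03] [-1.6  1.9  2.3] 59.2
13.9 [513.1 237.6  98.6] 1.63 [ 0.05  0.26 -0.1 ] [-2.   0.2  2.6] 60.0
```

```bash
python3 -m pendant '[0,0,0,0,0,-0.75,1, 0,0,0,0,0,-0.75,1]'>/dev/null; python3 m.py
python3 -m pendant '[0,0,0,0,0,-0.75,1]'>/dev/null; python3 m.py
python3 -m pendant '[0,0,0,0,0,-0.75,1]'>/dev/null; python3 m.py
python3 -m pendant '[0,0,0,0,0,-0.75,1]'>/dev/null; python3 m.py
```

```text
14.1 [513.7 237.9  98.7] 1.735 [ 0.33 -0.27 -0.11] [0.3 3.  1.5] 59.7
14.2 [514.1 238.   98.8] 1.787 [ 0.36 -0.43 -0.72] [1.8 2.7 0.3] 59.3
14.3 [514.3 237.9  98.8] 1.837 [-0.21 -0.69 -1.23] [ 1.6 -1.1 -0.2] 59.1
14.4 [514.2 237.9  98.7] 1.889 [ 0.34 -0.53 -1.3 ] [ 3.   1.3 -1.3] 59.3
```

The stop begins at about yaw 1.75. Allowing for slip, that puts the window centre near yaw 1.45. I turn back past it, approach it anticlockwise, then try a gentle lift.

```bash
python3 -m pendant '[0,0,0,0,0,1,1, 0,0,0,0,0,1,1, 0,0,0,0,0,1,1, 0,0,0,0,0,1,1, 0,0,0,0,0,1,1, 0,0,0,0,0,1,1, 0,0,0,0,0,1,1, 0,0,0,0,0,1,1, 0,0,0,0,0,1,1]'>/dev/null; python3 m.py
python3 -m pendant '[0,0,0,0,0,-0.9,1, 0,0,0,0,0,-0.9,1, 0,0,0,0,0,-0.9,1, 0,0,0,0,0,0,1]'>/dev/null; python3 m.py
python3 -m pendant '[0,0,-0.05,0,0,0,1, 0,0,-0.02,0,0,0,1, 0,0,0,0,0,0,1]'>/dev/null; python3 m.py
python3 -m pendant '[0,0,-0.03,0,0,0,1, 0,0,0,0,0,0,1]'>/dev/null; python3 m.py
```

```text
15.3 [513.8 237.1  98.6] 1.259 [-0.27 -0.16  0.05] [-0.1 -1.8  0.6] 59.2
15.7 [513.4 237.5  98.5] 1.451 [ 0.07  0.06 -0.02] [-0.2  1.   2. ] 59.7
16.0 [513.2 237.   99.7] 1.449 [-0.1  -0.09  0.02] [-0.5 -0.8 -1.2] 59.2
16.2 [513.2 237.  100.7] 1.45 [-0.05 -0.1  -0.07] [ 0.2 -0.9 -2.2] 59.8
```

```bash
python3 -m pendant '[0,0,-0.03,0,0,0,1, 0,0,0,0,0,0,1]'>/dev/null; python3 m.py
python3 -m pendant '[0,0,-0.03,0,0,0,1, 0,0,0,0,0,0,1]'>/dev/null; python3 m.py
```

```text
16.4 [513.3 237.1 101.6] 1.45 [-0.05 -0.07  0.  ] [-0.1  0.5 -1.3] 59.5
16.6 [513.2 237.1 102.6] 1.45 [ 0.01 -0.07 -0.01] [ 0.2  0.6 -1.4] 59.4
```

It has risen 4 mm with only the lid's weight on the wrist, so it is free. I lift on.

```bash
python3 -m pendant '[0,0,-0.15,0,0,0,1, 0,0,-0.15,0,0,0,1, 0,0,-0.15,0,0,0,1, 0,0,0,0,0,0,1]'>/dev/null; python3 m.py
python3 -m pendant '[0,0,-0.3,0,0,0,1, 0,0,-0.6,0,0,0,1, 0,0,-1,0,0,0,1, 0,0,-0.5,0,0,0,1, 0,0,0,0,0,0,1, 0,0,0,0,0,0,1]'>/dev/null; python3 m.py
python3 - <<'E'
from h import *
im=capture("scene")[150:310,240:400]
cv2.imwrite("pics/c7.png",cv2.resize(im,(600,600),interpolation=2)[:,:,::-1])
E
```

```text
17.0 [513.8 237.3 117. ] 1.45 [ 0.02 -0.07  0.05] [-0.2 -1.2 -2.7] 59.5
17.6 [513.  237.  187.8] 1.45 [-0.04 -0.1   0.04] [-0.5 -0.5 -2.1] 59.6
```

View pics/c7.png

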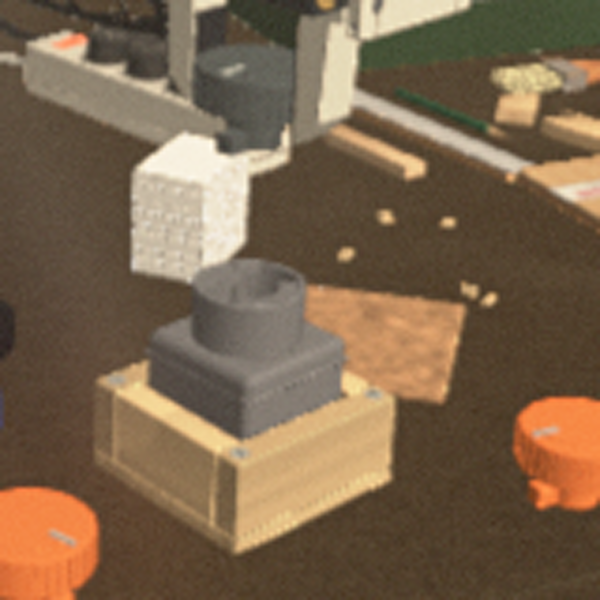

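The picture shows the lid hanging in the fingers at crop (245,95). The canister is open and seated in the holder, and the foam is untouched. Next I go to the mat.

```bash
python3 -m pendant '[-0.5,0.2,0,0,0,0,1, -1,0.38,0,0,0,0,1, -1,0.38,0,0,0,0,1, -1,0.38,0,0,0,0,1, -1,0.38,0,0,0,0,1, -0.48,0.16,0,0,0,0,1, 0,0,0,0,0,0,1, 0,0,0,0,0,0,1]'>/dev/null; python3 m.py
python3 - <<'E'
from h import *
capture("top");d=best("top","mat",(343,255),regions_of)
capture("scene");d=best("scene","mat",(343,245),regions_of)
m=d["pixels"].astype(np.uint8);cs,_=cv2.findContours(m,0,1);c=max(cs,key=cv2.contourArea);print(cv2.approxPolyDP(c,4,True)[:,0].tolist())
for p in cv2.approxPolyDP(c,4,True)[:,0]: print(atz("scene",p,5).round())
E
```

```text
18.4 [550.9  82.1 187.4] 1.449 [-0.02 -0.08  0.03] [-1.   0.4 -2.4] 59.3
[[322, 227], [334, 249], [357, 255], [361, 231]]
[598.  51.   5.]
[520. 121.   5.]
[471. 112.   5.]
[520.  10.   5.]
```

```bash
python3 -m pendant '[0,0,0.5,0,0,0,1, 0,0,1,0,0,0,1, 0,0,1,0,0,0,1, 0,0,1,0,0,0,1, 0,0,1,0,0,0,1, 0,0,0.5,0,0,0,1, 0,0,0.3,0,0,0,1, 0,0,0,0,0,0,1]'>/dev/null; python3 m.py
python3 -m pendant '[0,0,0.1,0,0,0,1, 0,0,0.1,0,0,0,1, 0,0,0,0,0,0,1]'>/dev/null; python3 m.py
python3 -m pendant '[0,0,0.05,0,0,0,1, 0,0,0,0,0,0,1]'>/dev/null; python3 m.py
```

```text
19.4 [550.7  82.5  28.1] 1.451 [-0.04 -0.06  0.02] [-0.4 -0.1 -2. ] 59.0
19.8 [551.5  82.   23.4] 1.45 [-0.05 -0.13 -0.05] [-0.2 -0.9 -2.3] 59.0
19.9 [551.4  81.9  21.7] 1.45 [ 0.01 -0.09 -0.03] [-0.3  0.2 -2.2] 59.5
```

```bash
python3 -m pendant '[0,0,0.05,0,0,0,1, 0,0,0,0,0,0,1]'>/dev/null; python3 m.py
python3 -m pendant '[0,0,0.03,0,0,0,1, 0,0,0.03,0,0,0,1, 0,0,0,0,0,0,1]'>/dev/null; python3 m.py
python3 -m pendant '[0,0,0.03,0,0,0,1, 0,0,0,0,0,0,1]'>/dev/null; python3 m.py
```

```text
20.1 [551.2  81.9  19.9] 1.45 [-0.   -0.09 -0.01] [ 0.6  0.3 -1.6] 59.7
20.4 [551.2  81.9  18. ] 1.45 [-0.02 -0.12  0.  ] [ 0.2 -0.3 -1.9] 59.5
20.6 [551.3  82.   17.3] 1.45 [ 0.04 -0.11  0.05] [ 0.1 -0.7 -1.4] 59.2
```

```bash
python3 -m pendant '[0,0,0.02,0,0,0,1, 0,0,0,0,0,0,1]'>/dev/null; python3 m.py
python3 -m pendant '[0,0,0.02,0,0,0,1, 0,0,0,0,0,0,1]'>/dev/null; python3 m.py
```

```text
20.9 [551.4  82.   17.1] 1.45 [ 0.    0.16 -0.  ] [-1.7  0.1  2.6] 59.2
21.1 [551.4  82.1  17. ] 1.45 [ 0.1   0.46 -0.07] [-3.   0.7  8.3] 59.5
```

The lid is down on the mat, with contact force reading 8 N. I release it and rise.

```bash
python3 -m pendant '[0,0,-0.01,0,0,0,1, 0,0,0,0,0,0,0.2, 0,0,0,0,0,0,0, 0,0,0,0,0,0,-0.4, 0,0,0,0,0,0,-1, 0,0,0,0,0,0,-1, 0,0,0,0,0,0,-1, 0,0,0,0,0,0,-1]'; 
python3 -m pendant '[0,0,-0.3,0,0,0,-1, 0,0,-0.6,0,0,0,-1, 0,0,-1,0,0,0,-1, 0,0,-1,0,0,0,-1, 0,0,-1,0,0,0,-1, -1,0,-0.5,0,0,0,-1, -1,0,0,0,0,0,-1, -1,0,0,0,0,0,-1, -1,0,0,0,0,0,-1, -1,0,0,0,0,0,-1, 0,0,0,0,0,0,-1, 0,0,0,0,0,0,-1]'
python3 - <<'E'
from h import *
s=capture("scene");t=capture("top")
np.set_printoptions(precision=1,suppress=True)
for c in("scene","top"):print([ (np.round(d["location"],1),round(d["score"],2),atz(c,d["location"],44).round()) for d in pinpoint(c,"lid_top")])
cv2.imwrite("pics/c8.png",np.hstack([cv2.resize(s[195:305,255:365],(400,400)),cv2.resize(t[160:310,225:375],(400,400))])[:,:,::-1])
E
```

```text
time: 21.85
tool_pos: [551.2, 81.9, 16.2]
tcp_rot: [-3.141, 0.0, 1.45]
contact_force: [0.2, -0.1, -0.3]
grip_width: 90.0
finger_force: 0.0
time: 23.05
tool_pos: [533.2, -67.3, 148.9]
tcp_rot: [3.141, -0.0, 1.449]
contact_force: [1.1, -0.6, -0.3]
grip_width: 91.9
finger_force: 0.0
[(array([393.6, 262.9]), 0.94, array([372., 158.,  44.])), (array([331.5, 223.3]), 0.85, array([548.,  91.,  44.])), (array([246.5, 288.9]), 0.83, array([515., 391.,  44.])), (array([223.2, 254.4]), 0.57, array([624., 335.,  44.])), (array([198.4, 210.4]), 0.56, array([807., 230.,  44.]))]
[(array([282.1, 126.9]), 0.8, array([833., 218.,  44.])), (array([313.1, 336.8]), 0.67, array([379., 146.,  44.])), (array([200.7, 261.6]), 0.59, array([528., 386.,  44.])), (array([228. , 213.2]), 0.58, array([634., 332.,  44.]))]
```

View pics/c8.png

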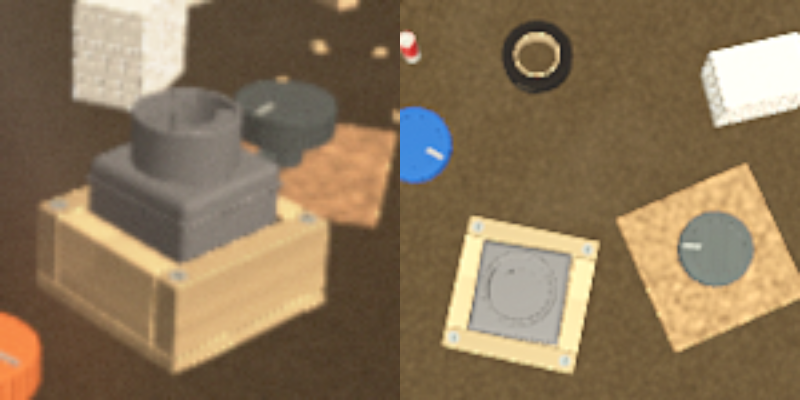

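Run:
```python
from h import *
print(atz("top",(225+316/2.667,160+248/2.667),44),atz("top",(225+313/2.667,160+258.5/2.667),5))
print(close_job())
```

```text
[552.33972585  83.03782996  44.        ] [547.84708757  80.51188062   5.        ]
the job is handed in; nothing more can be done
None
```

The steel lid was broken loose, lifted off in its release window and set down top side up on the cork mat. It sits within about 5 mm of the mat's centre by my camera measurement. The canister is still seated in its holder, the foam block, tape roll and battery showed no sign of being moved, and the job was handed in at about 23 s; no verdict came back.

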